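Hang the long caddy on the twin-pin stand

ROBOT

A 7-joint arm with a two-finger parallel gripper is mounted at the origin on a cart in front of the work surface, level with it; the furniture and walls round the work are solid. World frame = base frame: x ahead of the robot, y to its left, z up, the work surface at z = 0. Lengths are in m, angles in rad, forces in N, time in s.
With the tool pointing down it reaches from about 0.4 to 0.85 m from the base axis. Payload 4.5 kg.
Tool frame: the origin (TCP) lies at the very end of the fingers, on their centre line; the grasp point (between the pads) lies 19 mm behind it (r.grip_depth is the z of the grasp point in the tool frame, in m); z points along the fingers, y is the line along which they close (so a half turn about z gives the same grasp; the last joint's range is limited). The gripper opens to 88 mm and grips with 3 to 60 N. Pads are 18 mm wide; open, the fingers measure 123 mm over their backs; the gripper's body (75 mm by 187 mm) begins 45 mm behind the grasp point.
Start: joints at [-1.089, 0.689, -0.195, 1.565, 0.157, 0.902, -0.215], TCP at [0.271, 0.563, 0.239] pointing down, gripper open.
Joint ranges: [-3.01, 3.01], [-0.46, 2.08], [-1.47, 1.51], [0.13, 2.56], [-1, 4.14], [0.04, 2.09], [-2.66, 2.66]. Speed limits (rad/s): [2.57, 2.57, 3.14, 3.14, 3.14, 3.14, 3.14].

INTERFACE

Orientations are given as a unit quaternion [x, y, z, w].
In Python, from plant import r gives the robot as it stands.
- The arm moves only by the tool steer_hand, called after "Request:" by a JSON object that holds its "api" and its "payload", one argument or row to a line. Schema: {"type":"object","properties":{"increments":{"type":"array","items":{"type":"array","prefixItems":[{"type":"number"},{"type":"array","items":{"type":"number"},"minItems":3,"maxItems":3},{"type":"array","items":{"type":"number"},"minItems":3,"maxItems":3}],"minItems":3,"maxItems":3},"minItems":1,"maxItems":10},"force":{"type":"number"},"only":{"type":"string"},"quiet":{"type":"boolean"},"lines":{"type":"string"}},"required":["increments"],"additionalProperties":false}. increments is a list of rows, 1 to 10 of them, each written [opening, [dx, dy, dz], [rx, ry, rz]]: the opening from 0.0 (shut) to 1.0 (fully open), then dx, dy, dz in a scale on which 1.0 is 1 m, then a rotation vector rx, ry, rz in parts of the range, where 1.0 means pi rad; each row is the pose to reach, as a shift and turn from the pose commanded when the call began, along the tool's axes at that moment; what a row does not reach only later rows make up. A row lasts 1/10 s, in which the tool goes at most 0.05 m and 0.15 rad, less where a joint would pass 70% of its speed; a pose out of reach is approached as far as the arm can. The fingers move at their own pace and stop on an object; force is the grip in N (left out, the last holds). Time passes only in rows, so rows that do not move let the fingers close. The tool returns the time, the measured TCP pose, the force, the opening and the grip force at its end. only (a regular expression) keeps the lines of the reply that match it, lines (a string "A,B") keeps lines A to B, and quiet returns only ok. Shift and turn numbers lie between -1 and 1, and a call with a number outside is refused. Input that does not fit is refused with a message, and nothing moves.
- r.get_state(): the state, without advancing time (a new reading comes with each control period).
- r.snapshot(name): name is "scene" or "top"; returns the picture (420x560x3 uint8, red, green, blue); there is no depth.
- r.camera_params(name): a dict with "fx", "fy", "cx", "cy" (pixels), "k1" (the pictures are not rectified: a ray, as slopes to the right and down, at radius r is drawn at 1 + k1 r^2 times it, then the intrinsics apply), "rvec" (rotation vector, rad) and "tvec" (3), from world to camera coordinates, as OpenCV has them. Camera axes: x right, y down, z forward; pixel columns grow to the right and rows downward; lengths in m; the calibration is good to about 2 mm. A picture is of the moment at which its call begins. camera_params takes no time and is no camera call.
- r.finish_job(): hands the job in; it is judged then, once.
The state is a dict: "clock": time; "q": joint angles; "qd": joint speeds; "joint_torque": joint torques, N m; "tool_pos": TCP position; "eef_rot": TCP orientation; "contact_force": force on the tool from outside, world axes, zero at the start; "moment": the same for the moment, N m; "opening": opening from 0.0 (shut) to 1.0 (fully open); "finger_force": force on a finger pad.
Only numpy, scipy, OpenCV 4.12 (cv2) and the standard library are available. Lean on these libraries where they do the work, as an engineer would, in place of code of your own. Each camera call takes 0.05 s, during which the arm holds its last target. There are 200 camera calls.

TASK

Hang the longer of the two steel caddies on the two-pin stand: one upright pin through the hole in each end ear, both ears lying flat on the stand's little shelves. Let go of it there, and leave the shorter caddy where it is.

Things in the scene. Friction and masses are not known exactly. Their poses are not given: they have to be found in the camera images.
- long_caddy: Open steel caddy, 0.2 to 0.33 kg, wooden grip bar on top. Origin: centre of underside; z up, y lengthwise, ends alike. Trough 60 (x) x 90 (y) x 44 mm high. At each end a flat ear 44 x 44 x 4 mm, underside at z = 40 mm, with a 28 mm hole centred at x = 0, y = +-67 mm. Overall length 178 mm. Grip bar 12 mm thick (x), 50 mm long (y), z = 74 to 94 mm, on two thin stems. This is the one to hang.
- short_caddy: Like the long caddy but shorter, with the same ears, holes and grip bar: trough 60 (x) x 50 (y) x 44 mm high, hole centres at y = +-47 mm, overall length 138 mm. Same origin and axes. Too short for the stand; it stays where it is, to the left or right of the long one.
- stand: Fixed steel stand. Origin: underside centre of its base (90 x 225 x 6 mm); z up, y along the line of pins. Two level shelves, tops at z = 100 mm, 64 mm wide in x, from 58 to 98 mm out in y, open between. On each an upright 8 mm pin, 30 mm tall, tip tapered, at x = 0, y = +-67 mm. A hung caddy has its trough between the shelves, its origin at z = 60 mm, y axes in line, either way round.

How it is judged:
At the end, for the whole second after the job is handed in: The long caddy hangs at rest on the stand: origin 54 to 66 mm above the stand's origin and within 14 mm of it in the stand's x and y, lengthwise axis within 0.23 rad of the line of the pins (either way round), upright within 0.08 rad (z of long_caddy in the frame of stand between 0.054 and 0.066 m and x of long_caddy in the frame of stand between -0.014 and 0.014 m and y of long_caddy in the frame of stand between -0.014 and 0.014 m and angle between the y axis of long_caddy and the y axis of stand, either way round below 0.23 rad and angle between long_caddy's own z axis and vertical below 0.08 rad and linear speed of long_caddy below 0.02 m/s); the robot touches nothing.
It fails at once if the short caddy is moved more than 40 mm (distance of short_caddy from where it was at the start of the episode above 0.04 m).
It also fails if it takes over 38 s, if anything falls off the work surface, if the arm or the gripper's body presses on something with over 40 N, if the wrist force passes 120 N, or if a joint passes its speed limit or range.

## Working session

There is one attempt and no reset: what is moved stays moved. The work goes in short steps, Python scripts to look and compute and a tool call to move; the robot and the scene stay as the last step left them, time stands still between calls to the robot, and variables do not carry over. Pictures are saved under pics/ and viewed, at most 10 in all, crops included, and the job is handed in when it is done.

```bash
ls; mkdir -p pics
```

Run:
```python
from plant import r
import cv2
for n in("scene","top"):
    cv2.imwrite(f"pics/{n}0.png",r.snapshot(n)[:,:,::-1]); print(n,r.camera_params(n))
s=r.get_state();print(s)
```

```text
pics
plant.py
scene {'fx': 522.5206015896811, 'fy': 522.5206015896811, 'cx': 275.19538669336004, 'cy': 207.97308967502454, 'k1': -0.1707489382004359, 'rvec': array([ 2.1060194 , -0.9527128 ,  0.46766506]), 'tvec': array([-0.30456558,  0.32291381,  0.61578595])}
top {'fx': 496.06033652907615, 'fy': 496.06033652907615, 'cx': 274.0404709042667, 'cy': 211.74500026283528, 'k1': -0.1421773750026186, 'rvec': array([ 2.14102849, -2.14918015,  0.15382679]), 'tvec': array([0.08790671, 0.54056713, 0.83293455])}
{'clock': 0.1, 'q': array([-1.08917116,  0.68990341, -0.1945188 ,  1.56623379,  0.15732056,
        0.90254216, -0.21508667]), 'qd': array([ 0.00017604, -0.00278649, -0.00240964, -0.00231862, -0.0011579 ,
       -0.00151712,  0.00107712]), 'joint_torque': array([-3.61112667e-03, -5.28499675e+01, -1.27156276e+00, -1.53836238e+01,
       -5.25390578e-02,  2.00759176e-03,  5.40211784e-05]), 'tool_pos': array([0.27042539, 0.56282453, 0.23798983]), 'eef_rot': array([ 2.21997077e-01,  9.75046963e-01, -8.38713010e-04, -1.16203573e-04]), 'contact_force': array([ 0.10491487,  1.12259646, -0.38002235]), 'moment': array([-0.03741643,  0.00270787,  0.02948645]), 'finger_force': 0.0, 'opening': 0.997707467958356}
```

View pics/scene0.png

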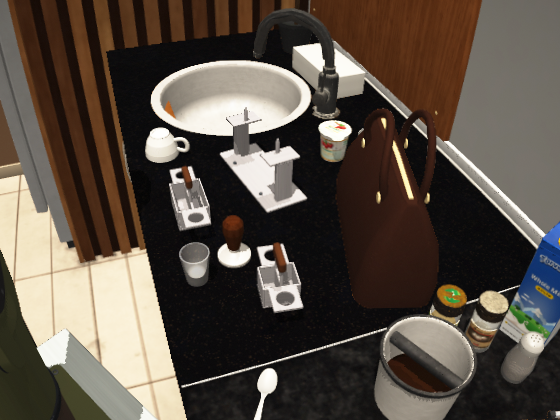

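View pics/top0.png

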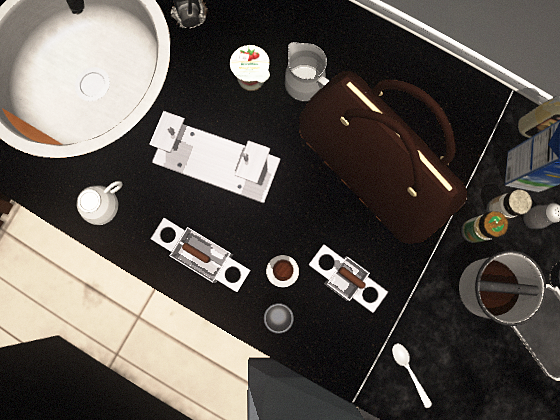

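The scene view shows the long caddy at about (188,205) and the short one at (279,282), with the stand's shelves at (243,120) and (280,157). In the top view the long caddy is at (200,255), the short one at (348,278), and the stand's shelves at (167,132) and (252,162). Next I'll write a ray caster and detect the holes and shelves.

Create h.py:
```python
import numpy as np, cv2
from plant import r
def cam(n):
    p=r.camera_params(n); R=cv2.Rodrigues(p["rvec"])[0]
    return p,R,-R.T@p["tvec"]
def ray(n,uv):
    p,R,c=cam(n); d=np.array([(uv[0]-p["cx"])/p["fx"],(uv[1]-p["cy"])/p["fy"]]); s=d.copy()
    for _ in range(20): s=d/(1+p["k1"]*(s@s))
    v=R.T@np.r_[s,1]; return c,v/np.linalg.norm(v)
def plane(n,uv,z):
    c,v=ray(n,uv); return c+v*(z-c[2])/v[2]
def two(a,b):  # pixel in scene, pixel in top -> midpoint, gap
    c,v=ray("scene",a); e,w=ray("top",b)
    t=np.linalg.lstsq(np.c_[v,-w],e-c,rcond=None)[0]
    P,Q=c+t[0]*v,e+t[1]*w; return (P+Q)/2,np.linalg.norm(P-Q)
def pix(n,X):
    p,R,c=cam(n); x=R@np.asarray(X)+p["tvec"]; s=x[:2]/x[2]; s=s*(1+p["k1"]*(s@s))
    return s*p["fx"]+[p["cx"],p["cy"]]
```

Run:
```python
from h import *
im=cv2.imread("pics/top0.png"); g=cv2.cvtColor(im,cv2.COLOR_BGR2GRAY)
m=(g<110).astype('uint8')
cs,_=cv2.findContours(m,cv2.RETR_LIST,cv2.CHAIN_APPROX_NONE)
for c in cs:
    a=cv2.contourArea(c); x,y,w,h=cv2.boundingRect(c)
    if 60<a<400 and 130<x<400 and 200<y<320:
        e=cv2.fitEllipse(c); print("hole",np.round(e[0],1),a,np.round(e[1],1),plane("top",e[0],.044).round(4))
cv2.imwrite("pics/crop.png",cv2.resize(im[95:295,140:300],None,fx=3.9,fy=3.0*1,interpolation=cv2.INTER_CUBIC) if 0 else cv2.resize(im[100:210,140:290],None,fx=5,fy=5,interpolation=cv2.INTER_CUBIC))
i2=cv2.imread("pics/scene0.png")
cv2.imwrite("pics/crop2.png",cv2.resize(i2[95:245,155:315],None,fx=4,fy=4,interpolation=cv2.INTER_CUBIC))
```

```text
hole [277.7 315.7] 231.0 [17.1 17.3] [0.3608 0.0803 0.044 ]
hole [369.8 294.4] 174.5 [14.8 15.2] [ 0.3957 -0.0786  0.044 ]
hole [232.2 274.3] 176.5 [14.8 15.3] [0.4315 0.1583 0.044 ]
hole [282.4 269.7] 317.0 [19.5 20.8] [0.4393 0.0717 0.044 ]
hole [326.3 261.7] 176.5 [14.8 15.3] [ 0.4525 -0.0041  0.044 ]
hole [193.  253.3] 363.0 [30.8 41.2] [0.4679 0.2269 0.044 ]
hole [167.5 234.5] 169.0 [14.3 15.3] [0.5007 0.2725 0.044 ]
```

View pics/crop.png

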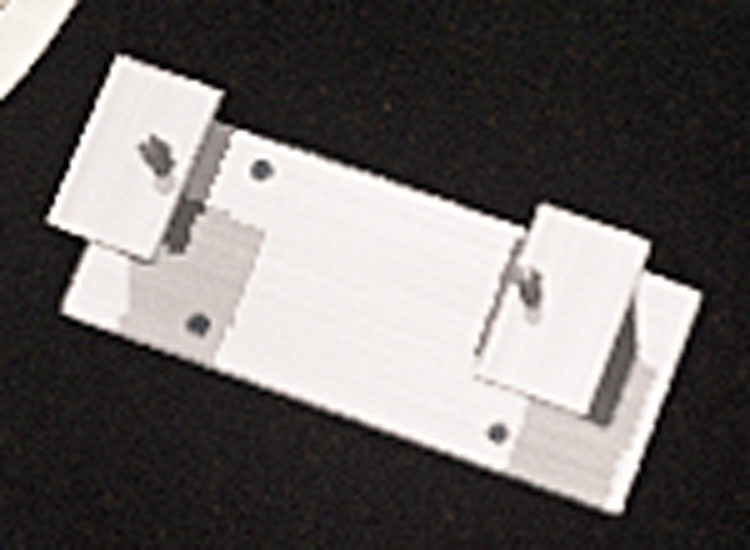

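View pics/crop2.png

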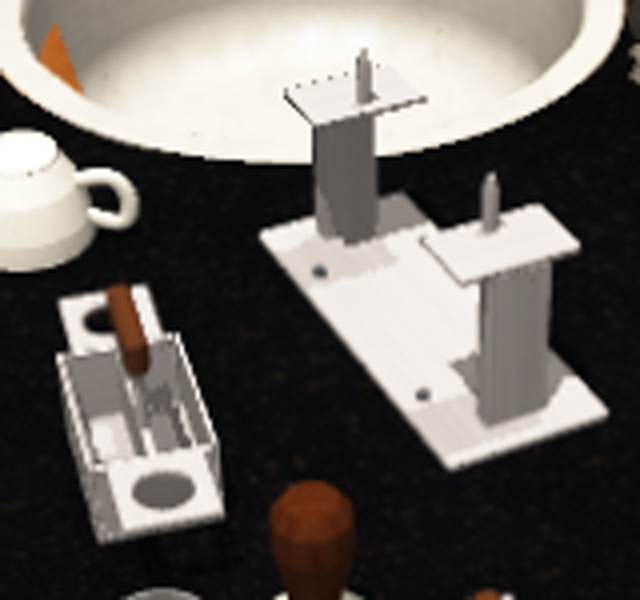

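The crops show the pins clearly. In the scene view their tips are at about (245.8,107.5) and (277.5,138.3), with bases at (246,120.5) and (277.5,152.5). In the top view the shelf corners are sharp. I'll compute the stand pose from the shelf corners, base corners and pins and compare them.

Run:
```python
from h import *
T=lambda L:[np.array(p)/5-.4+[140,100] for p in L]
A=np.array([plane("top",p,.1) for p in T([(120,55),(223,92),(152,262),(48,222)])])
B=np.array([plane("top",p,.1) for p in T([(540,204),(650,242),(588,417),(476,377)])])
print([np.linalg.norm(X[i]-X[(i+1)%4]).round(4) for X in(A,B) for i in range(4)])
a,b=A.mean(0),B.mean(0);print("shelf c",a,b,np.linalg.norm(a-b),"mid",(a+b)/2,"ang",np.degrees(np.arctan2(*(a-b)[1::-1])))
P=[plane("top",p,.006) for p in T([(62,312),(622,515),(702,290)])]
print("base mid",(P[0]+P[2])/2,np.linalg.norm(P[0]-P[1]),np.linalg.norm(P[1]-P[2]),np.degrees(np.arctan2(*(P[0]-P[1])[1::-1])))
S=lambda p:np.array(p)/4-.4+[155,95]
p1,p2=plane("scene",S((364,102)),.1),plane("scene",S((490,230)),.1)
t1,t2=plane("scene",S((363,50)),.13),plane("scene",S((490,173)),.13)
for x,y in((p1,p2),(t1,t2)): print("pins",x,y,np.linalg.norm(x-y),"mid",(x+y)/2,np.degrees(np.arctan2(*(x-y)[1::-1])))
for x in(p1,p2,t1,t2): print((pix("top",x)-[140,100])*5+2)
h1,h2=np.array([.5007,.2725]),np.array([.4315,.1583]);print("scene hole near",plane("scene",S((164,490)),.044), "grip ends", plane("top",(183,247),.094),plane("top",(210,260),.094))
s=r.get_state()
from scipy.spatial.transform import Rotation as R
print(R.from_quat(s["eef_rot"]).as_matrix().round(3))
```

```text
[np.float64(0.0387), np.float64(0.0636), np.float64(0.0389), np.float64(0.0631), np.float64(0.0392), np.float64(0.0631), np.float64(0.0396), np.float64(0.0628)]
shelf c [0.67099105 0.26705839 0.1       ] [0.61666136 0.1215672  0.1       ] 0.15530422295642232 mid [0.6438262  0.19431279 0.1       ] ang 69.52323818281265
base mid [0.64420562 0.19438821 0.006     ] 0.22413577710212254 0.08978567801735854 69.59760270649694
pins [0.66552251 0.25555583 0.1       ] [0.61941403 0.13047916 0.1       ] 0.13330478045604627 mid [0.64246827 0.19301749 0.1       ] 69.7640078644491
pins [0.66596733 0.25601864 0.13      ] [0.62088535 0.13252521 0.13      ] 0.13146486527108248 mid [0.64342634 0.19427193 0.13      ] 69.94510349837917
[168.60069969 172.10616132]
[536.83744722 301.477809  ]
[148.89692507 143.52271373]
[525.27207295 273.94651011]
scene hole near [0.43138905 0.15708788 0.044     ] grip ends [0.47507068 0.23528508 0.094     ] [0.45380231 0.19047718 0.094     ]
[[-0.901  0.433 -0.001]
 [ 0.433  0.901 -0.002]
 [-0.    -0.002 -1.   ]]
```

The measurements agree: stand at (0.644, 0.194), pin line at 69.6°; long caddy at (0.466, 0.215), axis at 58.8°. I'll work out the first move, a hover over the grip bar.

Add to h.py:
```python
from scipy.spatial.transform import Rotation as Ro
def go(xyz,ydeg):  # tool down with its y at ydeg (world); prints move in tool axes
    s=r.get_state(); T=Ro.from_quat(s["eef_rot"]); a=np.radians(ydeg)
    y=np.array([np.cos(a),np.sin(a),0]); z=np.array([0,0,-1.]); G=Ro.from_matrix(np.c_[np.cross(y,z),y,z])
    print("d",T.inv().apply(np.array(xyz)-s["tool_pos"]).round(4),"rot",(T.inv()*G).as_rotvec().round(4),"pos",s["tool_pos"].round(4),"q",s["q"].round(2))
```

```bash
python3 -c "
from h import *
go([.466,.2154,.15],148.8);go([.466,.2154,.15],-31.2)"
```

```text
d [-0.3267 -0.2284  0.0884] rot [-1.500e-03 -1.100e-03 -1.474e+00] pos [0.2704 0.5628 0.238 ] q [-1.09  0.69 -0.19  1.57  0.16  0.9  -0.22]
d [-0.3267 -0.2284  0.0884] rot [-1.2000e-03  1.5000e-03  1.6676e+00] pos [0.2704 0.5628 0.238 ] q [-1.09  0.69 -0.19  1.57  0.16  0.9  -0.22]
```

The manual's scale: turns go in shares of pi rad. Converting my numbers, 1.5 rad / 3.1416 = 0.4775.

Request:
{"api": "steer_hand", "payload": {
  "increments": [
    [1, [-0.04, -0.03, 0], [0, 0, 0.0477]],
    [1, [-0.08, -0.056, 0], [0, 0, 0.0955]],
    [1, [-0.12, -0.084, 0], [0, 0, 0.1432]],
    [1, [-0.16, -0.112, 0], [0, 0, 0.191]],
    [1, [-0.2, -0.14, 0], [0, 0, 0.2387]],
    [1, [-0.24, -0.168, 0.01], [0, 0, 0.2865]],
    [1, [-0.28, -0.196, 0.02], [0, 0, 0.3342]],
    [1, [-0.32, -0.224, 0.04], [0, 0, 0.382]],
    [1, [-0.327, -0.228, 0.06], [0, 0, 0.4297]],
    [1, [-0.327, -0.228, 0.06], [0, 0, 0.4775]]
  ]
}}

```text
clock: 1.1
tool_pos: [0.4666, 0.2123, 0.1765]
eef_rot: [0.83, 0.557, -0.002, 0.001]
contact_force: [-0.5, 0.5, -0.9]
opening: 0.998
finger_force: 0.0
```

```bash
python3 -c "
from h import *
go([.466,.2154,.12],-31.2)"
```

```text
d [ 0.003  -0.0016  0.0565] rot [-0.0014  0.0049  0.1556] pos [0.4666 0.2123 0.1765] q [-0.62  0.65  0.17  1.97 -0.2   0.54 -0.71]
```

Scaled: 0.155 rad / 3.1416 = 0.0493.

Request:
{"api": "steer_hand", "payload": {
  "increments": [
    [1, [0.002, -0.001, 0.03], [0, 0, 0.0318]],
    [1, [0.003, -0.002, 0.057], [0, 0, 0.0493]],
    [1, [0.003, -0.002, 0.057], [0, 0, 0.0493]],
    [1, [0.003, -0.002, 0.057], [0, 0, 0.0493]]
  ]
}}

```text
clock: 1.5
tool_pos: [0.4657, 0.2197, 0.1217]
eef_rot: [0.868, 0.497, -0.001, -0.0]
contact_force: [0.1, -0.9, 0.9]
opening: 0.999
finger_force: 0.0
```

Run:
```python
from h import *
go([.466,.2154,.065],-31.2)
i=r.snapshot("scene")[:,:,::-1];cv2.imwrite("pics/g1.png",cv2.resize(i[60:260,120:330],None,fx=2.8,fy=2.8))
```

```text
d [-0.0035  0.0025  0.0567] rot [-0.0006  0.001   0.014 ] pos [0.4657 0.2197 0.1217] q [-0.63  0.74  0.16  2.01 -0.28  0.41 -0.78]
```

View pics/g1.png

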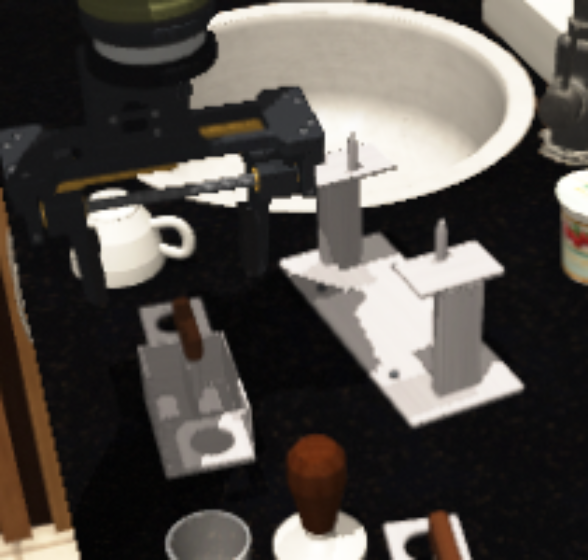

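The fingers, at (90,290) and (255,265) in this crop, straddle the grip bar at (188,328) with clear space around. I'll descend and close.

Scaled: 0.014 rad / 3.1416 = 0.0045.

Request:
{"api": "steer_hand", "payload": {
  "increments": [
    [1, [-0.002, 0.002, 0.03], [0, 0, 0.0032]],
    [1, [-0.003, 0.002, 0.056], [0, 0, 0.0045]],
    [1, [-0.003, 0.002, 0.056], [0, 0, 0.0045]],
    [0, [-0.003, 0.002, 0.056], [0, 0, 0.0045]],
    [0, [-0.003, 0.002, 0.056], [0, 0, 0.0045]],
    [0, [-0.003, 0.002, 0.056], [0, 0, 0.0045]],
    [0, [-0.003, 0.002, 0.056], [0, 0, 0.0045]],
    [0, [-0.003, 0.002, 0.056], [0, 0, 0.0045]],
    [0, [-0.003, 0.002, 0.056], [0, 0, 0.0045]]
  ],
  "force": 35
}}

```text
clock: 2.45
tool_pos: [0.4661, 0.2163, 0.0659]
eef_rot: [0.872, 0.49, 0.0, -0.0]
contact_force: [-0.1, 0.6, -0.9]
opening: 0.476
finger_force: 0.0
```

```bash
python3 -c "
from h import *
go([.466,.2154,.065],-31.2)"
```

```text
d [-0.0009  0.0004  0.0009] rot [ 0.0001 -0.0003 -0.0013] pos [0.4661 0.2163 0.0659] q [-0.59  0.84  0.11  2.03 -0.31  0.28 -0.77]
```

Request:
{"api": "steer_hand", "payload": {
  "increments": [
    [0, [0, 0, 0], [0, 0, 0]],
    [0, [0, 0, 0], [0, 0, 0]],
    [0, [0, 0, 0], [0, 0, 0]],
    [0, [0, 0, 0], [0, 0, 0]],
    [0, [0, 0, 0], [0, 0, 0]],
    [0, [0, 0, 0], [0, 0, 0]],
    [0, [0, 0, 0], [0, 0, 0]]
  ],
  "force": 35
}}

```text
clock: 3.15
tool_pos: [0.4662, 0.2161, 0.0657]
eef_rot: [0.872, 0.49, 0.0, 0.0]
contact_force: [0.6, -1.3, -1.7]
opening: 0.129
finger_force: 35.0
```

Gripped: 11 mm opening against a 12 mm bar, at 35 N. Lifting straight up.

Request:
{"api": "steer_hand", "payload": {
  "increments": [
    [0, [0, 0, -0.02], [0, 0, 0]],
    [0, [0, 0, -0.05], [0, 0, 0]],
    [0, [0, 0, -0.08], [0, 0, 0]],
    [0, [0, 0, -0.11], [0, 0, 0]],
    [0, [0, 0, -0.14], [0, 0, 0]],
    [0, [0, 0, -0.155], [0, 0, 0]],
    [0, [0, 0, -0.155], [0, 0, 0]],
    [0, [0, 0, -0.155], [0, 0, 0]]
  ]
}}

```text
clock: 3.95
tool_pos: [0.4652, 0.2162, 0.2201]
eef_rot: [0.871, 0.491, -0.001, -0.0]
contact_force: [-0.7, 0.5, -2.8]
opening: 0.127
finger_force: 35.0
```

Run:
```python
from h import *
go([.6439,.1943,.22],-20.4)
t=r.snapshot("top")[:,:,::-1];cv2.imwrite("pics/t2.png",t)
i=r.snapshot("scene")[:,:,::-1];cv2.imwrite("pics/g2.png",i)
```

```text
d [ 0.074   0.1641 -0.0002] rot [-0.0012  0.0009 -0.1894] pos [0.4652 0.2162 0.2201] q [-0.68  0.58  0.25  1.93 -0.23  0.65 -0.83]
```

View pics/g2.png

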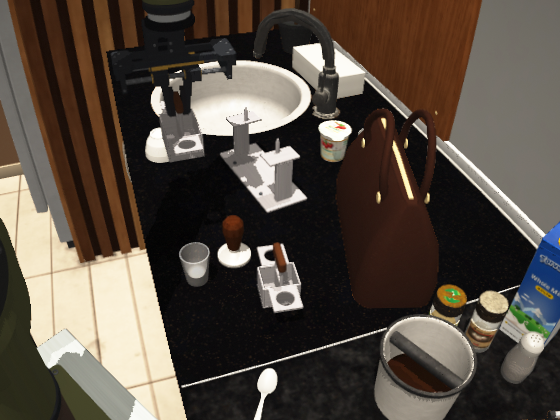

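The caddy hangs level in the gripper, near hole at (187,144), and the short caddy is undisturbed. Moving over the stand.

Scaled: -0.03 rad / 3.1416 = -0.0095.

Request:
{"api": "steer_hand", "payload": {
  "increments": [
    [0, [0.01, 0.02, 0], [0, 0, -0.0095]],
    [0, [0.02, 0.05, 0], [0, 0, -0.0191]],
    [0, [0.035, 0.08, 0], [0, 0, -0.0318]],
    [0, [0.05, 0.11, 0], [0, 0, -0.0446]],
    [0, [0.065, 0.14, 0], [0, 0, -0.0541]],
    [0, [0.074, 0.16, 0], [0, 0, -0.0602]],
    [0, [0.074, 0.164, 0], [0, 0, -0.0602]],
    [0, [0.074, 0.164, 0], [0, 0, -0.0602]],
    [0, [0.074, 0.164, 0], [0, 0, -0.0602]],
    [0, [0.074, 0.164, 0], [0, 0, -0.0602]]
  ]
}}

```text
clock: 5.05
tool_pos: [0.6431, 0.195, 0.2204]
eef_rot: [0.821, 0.571, -0.001, -0.001]
contact_force: [0.2, -0.3, -3.8]
opening: 0.133
finger_force: 35.0
```

Run:
```python
from h import *
go([.6439,.1943,.16],-20.4)
t=r.snapshot("top")[:,:,::-1]
i=r.snapshot("scene")[:,:,::-1]
p=pix("scene",[.6439,.1943,.15]).astype(int);print(p)
q=pix("top",[.6439,.1943,.2]).astype(int);print(q)
print("exp hole near",pix("scene",[.6439-.067*np.cos(np.radians(69.6)),.1943-.067*np.sin(np.radians(69.6)),.199]))
c=lambda a,p:cv2.resize(a[max(p[1]-75,0):p[1]+75,p[0]-75:p[0]+75],(400,400),interpolation=cv2.INTER_CUBIC)
cv2.imwrite("pics/g3.png",np.hstack([c(i,p),c(t,q)]))
```

```text
d [-0.0004  0.0011  0.0604] rot [-0.002   0.0004  0.    ] pos [0.6431 0.195  0.2204] q [-0.46  0.78  0.19  1.44 -0.17  0.94 -0.58]
[260 112]
[200 127]
exp hole near [278.18212048 105.08926227]
```

View pics/g3.png

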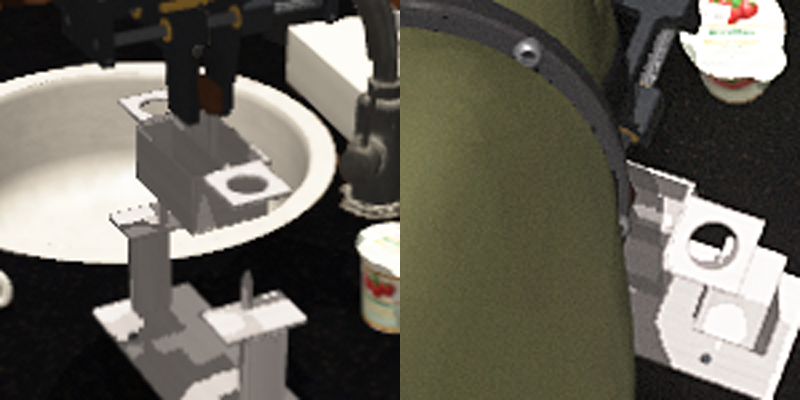

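The near hole sits at (277,106) in the full picture against an expected (278,105), so it is within about 2 mm of a 10 mm clearance. In the top view the pin shows through the hole. Lowering slowly.

Request:
{"api": "steer_hand", "payload": {
  "increments": [
    [0, [0, 0.001, 0.015], [0, 0, 0]],
    [0, [0, 0.001, 0.03], [0, 0, 0]],
    [0, [0, 0.001, 0.045], [0, 0, 0]],
    [0, [0, 0.001, 0.055], [0, 0, 0]],
    [0, [0, 0.001, 0.065], [0, 0, 0]],
    [0, [0, 0.001, 0.075], [0, 0, 0]],
    [0, [0, 0.001, 0.082], [0, 0, 0]],
    [0, [0, 0.001, 0.088], [0, 0, 0]],
    [0, [0, 0.001, 0.088], [0, 0, 0]],
    [0, [0, 0.001, 0.088], [0, 0, 0]]
  ]
}}

```text
clock: 6.15
tool_pos: [0.6458, 0.194, 0.1329]
eef_rot: [0.821, 0.57, 0.0, 0.0]
contact_force: [-0.2, -0.2, -2.9]
opening: 0.13
finger_force: 35.0
```

Run:
```python
from h import *
go([.6439,.1943,.125],-20.4)
i=r.snapshot("scene")[:,:,::-1]
cv2.imwrite("pics/g4.png",cv2.resize(i[60:215,190:345],(600,600),interpolation=cv2.INTER_CUBIC))
```

```text
d [-0.0004 -0.0019  0.0079] rot [ 0.0004 -0.0004 -0.001 ] pos [0.6458 0.194  0.1329] q [-0.45  0.89  0.17  1.5  -0.19  0.77 -0.56]
```

View pics/g4.png

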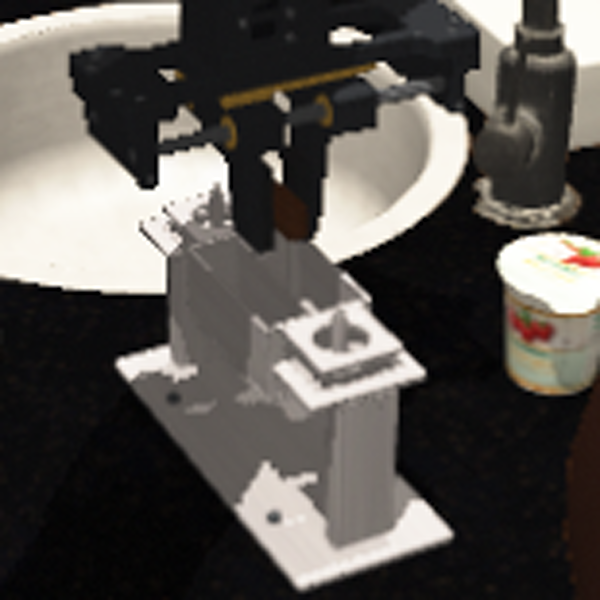

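Both pins are through their holes, near (338,325) and far (215,205), with the ears about 7 mm above the shelves. I'll lower the rest.

Request:
{"api": "steer_hand", "payload": {
  "increments": [
    [0, [0, -0.001, 0.003], [0, 0, 0]],
    [0, [0, -0.002, 0.005], [0, 0, 0]],
    [0, [0, -0.002, 0.007], [0, 0, 0]],
    [0, [0, -0.002, 0.0075], [0, 0, 0]],
    [0, [0, -0.002, 0.0075], [0, 0, 0]]
  ]
}}

```text
clock: 6.7
tool_pos: [0.6437, 0.1946, 0.1251]
eef_rot: [0.821, 0.57, -0.0, -0.0]
contact_force: [0.8, 0.0, -3.6]
opening: 0.131
finger_force: 35.0
```

Request:
{"api": "steer_hand", "payload": {
  "increments": [
    [0, [0, 0, 0.001], [0, 0, 0]],
    [0, [0, 0, 0.002], [0, 0, 0]],
    [0, [0, 0, 0.002], [0, 0, 0]]
  ]
}}

```text
clock: 7.0
tool_pos: [0.6444, 0.1945, 0.1245]
eef_rot: [0.822, 0.57, 0.001, 0.0]
contact_force: [-1.0, -0.9, 4.3]
opening: 0.131
finger_force: 35.0
```

Contact: the vertical force went from −3.6 to +4.3 N, so the ears are on the shelves. I'll open slowly, then retreat.

Request:
{"api": "steer_hand", "payload": {
  "increments": [
    [0.2, [0, 0, 0], [0, 0, 0]],
    [0.3, [0, 0, 0], [0, 0, 0]],
    [0.5, [0, 0, 0], [0, 0, 0]],
    [0.8, [0, 0, 0], [0, 0, 0]],
    [0.8, [0, 0, 0], [0, 0, 0]],
    [0.8, [0, 0, 0], [0, 0, 0]],
    [0.8, [0, 0, 0], [0, 0, 0]],
    [0.8, [0, 0, 0], [0, 0, 0]],
    [0.8, [0, 0, 0], [0, 0, 0]]
  ]
}}

```text
clock: 7.9
tool_pos: [0.6437, 0.1947, 0.1232]
eef_rot: [0.821, 0.57, 0.0, -0.0]
contact_force: [-0.3, 0.1, 0.1]
opening: 0.8
finger_force: 0.0
```

Request:
{"api": "steer_hand", "payload": {
  "increments": [
    [0.8, [0, 0, -0.02], [0, 0, 0]],
    [0.8, [0, 0, -0.05], [0, 0, 0]],
    [0.8, [0, 0, -0.09], [0, 0, 0]],
    [0.8, [0, 0, -0.13], [0, 0, 0]],
    [0.8, [0, 0, -0.15], [0, 0, 0]],
    [0.8, [0, 0, -0.15], [0, 0, 0]],
    [0.8, [0, 0, -0.15], [0, 0, 0]]
  ]
}}

```text
clock: 8.6
tool_pos: [0.6433, 0.1946, 0.2728]
eef_rot: [0.821, 0.57, -0.0, -0.0]
contact_force: [-0.2, -0.4, 0.1]
opening: 0.801
finger_force: 0.0
```

Run:
```python
from h import *
i=r.snapshot("scene")[:,:,::-1];i=i.copy()
cv2.imwrite("pics/g5.png",cv2.resize(i[60:215,190:345],(600,600),interpolation=cv2.INTER_CUBIC))
```

```text
(no output)
```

View pics/g5.png

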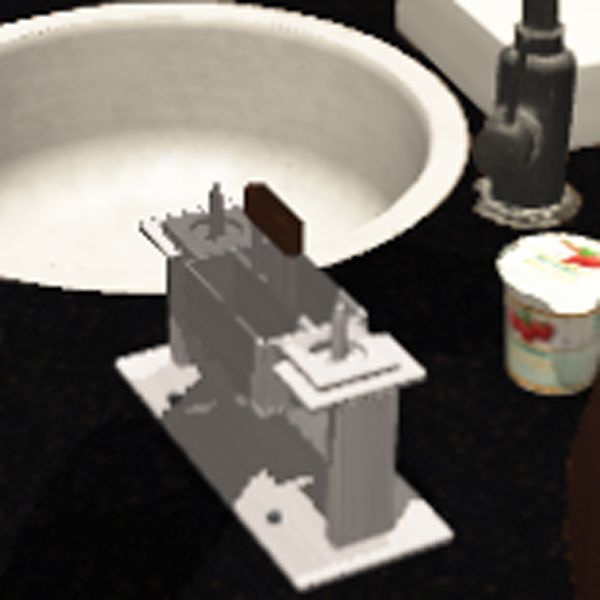

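The caddy hangs level. Both pins stand through the holes at (340,330) and (217,215), the ears lie flat on the shelves, and the gripper is clear. Handing in.

```bash
python3 -c "
from plant import r
print(r.finish_job())"
```

```text
the job is handed in; nothing more can be done
None
```

The long caddy hangs on both pins with its ears flat on the shelves, released with the gripper clear, the short caddy was never touched, and I handed the job in at about 8.7 s (no verdict was returned).

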